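Seat a test block and lock it with the toggle clamp

ROBOT

A 6-joint arm with a two-finger parallel gripper is mounted at the origin on a cart in front of the work surface, level with it; the furniture and walls round the work are solid. World frame = base frame: x ahead of the robot, y to its left, z up, the work surface at z = 0. Lengths are in m, angles in degrees, forces in N, time in s.
With the tool pointing down it reaches from about 0.35 to 0.925 m from the base axis. Payload 6.4 kg.
Tool frame: the origin (TCP) lies midway between the tips of the shut fingers; the grasp point (between the pads) lies 19 mm behind it; z points along the fingers, y is the line along which they close (so a half turn about z gives the same grasp; the last joint's range is limited). The gripper opens to 94 mm and grips with 3 to 60 N. Pads are 16 mm wide; open, the fingers measure 119 mm over their backs; the gripper's body (75 mm by 177 mm) begins 78 mm behind the grasp point.
Start: joints at [-76.266, 14.043, 89.255, -0, 76.702, -9.975], TCP at [0.261, -0.595, 0.205] pointing down, gripper open.
Joint ranges: [-179.41, 179.41], [-58.25, 129.5], [7.25, 145.43], [-54.29, 234.29], [11.92, 165.04], [-157.13, 157.13]. Speed limits (degrees/s): [147.25, 147.25, 180, 180, 180, 180].

INTERFACE

Orientations are given as a 3x3 rotation matrix whose columns are the frame's x, y, z axes.
In Python, from station import * gives the robot as it stands. The module is installed in compiled form; this text tells all that it offers.
- The arm moves only by the shell command python3 -m crank 'ROWS' [OPENING] [FORCE]. ROWS is JSON, a list of rows, each an object with "travel": the shift along the tool's x, y, z in m, a list of three; "rotation": the turn, a rotation vector about the tool's x, y, z in degrees, a list of three. In form: [{"travel": [dx, dy, dz], "rotation": [ax, ay, az]}, ...]. A call has 1 to 5 rows; each row is the pose to reach, as a shift and turn from the pose commanded when the call began, along the tool's axes at that moment; what a row does not reach only later rows make up. A row lasts 1/8 s, in which the tool goes at most 62.5 mm and 10.7 degrees, less where a joint would pass 70% of its speed; a pose out of reach is approached as far as the arm can. A call with a gripper value outside its range is refused whole. OPENING is the opening, from -1 (shut) to 1 (fully open), so that 0 is half open, set as the call begins (- or left out, the last holds). The fingers move at their own pace and stop on an object; FORCE is the grip in N (left out, the last holds). Time passes only in rows, so rows that repeat a pose let the fingers close. It gives the time, the measured TCP pose, the force, the opening and the grip force at its end, in the units of the state.
- read_state(): the state, without advancing time (a new reading comes with each control period).
- snapshot(name): name is "scene" or "side" or "wrist"; returns a dict with "pixels" (400x640x3 uint8, blue, green, red), "range_z" (400x640 float32, m along the optical axis (not along the pixel's ray), 0 where there is no reading), "fovy" (degrees; the focal length in pixels is half the picture's height over the tangent of half this angle, whatever the lens; pixels are square), "cx", "cy" (the principal point, pixels), "dist_coeffs" ([k1, k2, p1, p2, k3] as OpenCV has them; the pictures are not rectified), "view" (4x4, takes a point from world to camera coordinates). Camera axes: x right, y up, looking along -z (the intrinsics and any distortion apply to the point x, -y, -z); pixel columns grow to the right and rows downward; lengths in m; the calibration is good to about 2 mm. A picture is of the moment at which its call begins.
- close_job(): hands the job in; it is judged then, once.
The state is a dict: "time_s": time; "qpos": joint angles; "joint_vel": joint speeds; "effort": joint torques, N m; "tool_pos": TCP position; "tcp_rot": TCP orientation; "wrist_force": force on the tool from outside, world axes, zero at the start; "ft_torque": the same for the moment, N m; "finger_gap": finger opening in m; "finger_force": force on a finger pad.
Only numpy, scipy, OpenCV 4.12 (cv2) and the standard library are available. Lean on these libraries where they do the work, as an engineer would, in place of code of your own. Each camera call takes 0.05 s, during which the arm holds its last target. There are 200 camera calls.

TASK

Slide the steel test block along the channel of the clamping fixture until it is fully home against the tip of the stop screw, and press it there for a moment with a few newtons, never more than 12 N. Then push the clamp's handle down past its dead centre, with no more than 25 N, so that the spindle locks down on the block and the handle stays down by itself. Do not disturb the things lying around.

Things in the scene. Friction and masses are not known exactly. Their poses are not given: they have to be found in the camera images.
- fixture: Aluminium plate 245 x 76 x 15 mm fixed to the bench, with a toggle clamp. Origin at bench level below the pivot of the clamp's arm; plate from x = -165 to +80 mm. +x: the way the block slides and the handle points; +z up. Two steel rails, 8 mm high, x = -160 to -35 mm, form a channel 44 mm wide about y = 0, floor 15 mm above the bench. Clamp brackets at x = -11 to +74 mm.
- block: Loose plain steel block, 70 long (x) x 40 wide (y) x 24 mm high, 0.24 to 0.42 kg, lying in the channel, 20 to 60 mm short of the tip of the screw. Origin at the centre of its underside, x along the channel, +x end faces the stop. Its upper 16 mm stand above the rails.
- stop: Fixed end stop in the channel: steel nut block 14 x 34 x 16 mm with a horizontal screw 9 mm above the floor; its tip is a rubber pad 13 mm across that gives 1.5 mm (2 N/mm). Origin on the floor at the middle of the nut block's front face (towards the test block). The pad stands 6 to 32 mm out of that face; this differs each time and must be felt.
- spindle: Sprung steel spindle with a black rubber foot 16 mm across at the end of the clamp's arm, 70 mm from the arm's pivot; presses down on the block at the fixture's x = -70 mm, y = 0 when closed. Origin at the arm's pivot, 56 mm above the bench. While the clamp is open, arm and spindle stand up over x > -75 mm, up to 150 mm above the bench.
- handle_pivot (a point): The axis of the clamp's handle (parallel to the fixture's y), 58 mm along x from the fixture's origin, 72 mm above the bench.
- handle_grip (a point): Point on the centre line of the handle's round black rubber grip, 98 mm from handle_pivot; the grip is 22 mm in diameter, from 50 to 120 mm from the pivot. Open, the handle points steeply up, leaning to the fixture's +x.
- clamp_handle (a joint): Handle angle in rad, grows as it is pushed down; the handle rises (1.28 - value) rad above the fixture's +x. 0 open, 1.15 rigid stop. From about 0.6 the spindle's spring resists, up to some 14 N at the grip near 0.8; then the resistance falls and vanishes at the dead centre, 1.06; beyond, the spring draws the handle to its stop and holds it. Let go earlier, it springs back.
- timer: Cream kitchen-type timer, 62 x 62 x 22 mm, loose beside the fixture on the robot's side; origin under its centre. Leave alone.
- spatula: Spatula with a wooden handle, 172 mm long, lying along the far side of the fixture; loose. Leave alone.
- calculator: Desk calculator 184 x 132 x 32 mm at the left of the bench; leave alone. Left of it stands a high fixed column, from x = 0.31 to 0.76 m and y = 0.23 to 0.51 m: keep the arm clear of it.
- tweezers: Tweezers, 157 mm long, lying behind the fixture; leave alone.
- weighing_bottle: Glass weighing bottle with lid, 48 mm across, 44 mm high, at the back left; leave alone.
- erlenmeyer: Glass conical flask, 64 mm across, 103 mm high, at the back; leave alone.
- salt_jar: Jar with a screw cap, 68 mm across, 105 mm high, at the right; leave alone.
Not all that is in view belongs to the job. Leave any orange or yellow look-alike of the block alone.

How it is judged:
By the outcome, as a careful person would: the job done as asked, in the order asked, and still so for the second after the job is handed in, with the robot touching nothing.
It also fails if it takes over 69 s, if anything falls off the work surface, if the arm or the gripper's body presses on something with over 40 N, if the wrist force passes 120 N, or if a joint passes its speed limit or range.

## Working session

There is one attempt and no reset: what is moved stays moved. The work goes in short steps, Python scripts to look and compute and a shell command to move; the robot and the scene stay as the last step left them, time stands still between calls to the robot, and variables do not carry over. Pictures are saved under pics/ and viewed, at most 10 in all, crops included, and the job is handed in when it is done.

```bash
mkdir -p pics; cat > h.py <<'E'
from station import *
import numpy as np, cv2
def cam(s):
    f=200/np.tan(np.radians(s["fovy"])/2)
    return np.array([[f,0,s["cx"]],[0,f,s["cy"]],[0,0,1]]), np.array(s["dist_coeffs"],float), np.array(s["view"])
def ray(s,px):
    K,d,V=cam(s); u=cv2.undistortPoints(np.array(px,float).reshape(-1,1,2),K,d).reshape(-1,2)
    r=np.c_[u[:,0],-u[:,1],-np.ones(len(u))]; R=V[:3,:3]
    return -R.T@V[:3,3], r@R
def onplane(s,px,z):
    o,d=ray(s,px); return o+d*((z-o[2])/d[:,2])[:,None]
def bydepth(s,px):
    o,d=ray(s,px); p=np.array(px).reshape(-1,2).astype(int)
    return o+d*s["range_z"][p[:,1],p[:,0]][:,None]
def proj(s,P):
    K,d,V=cam(s); P=np.array(P,float).reshape(-1,3); c=P@V[:3,:3].T+V[:3,3]
    return cv2.projectPoints(c*[1,-1,-1],np.zeros(3),np.zeros(3),K,d)[0].reshape(-1,2)
E
python3 - <<'E'
from h import *
import pickle
st=read_state(); print(st)
for n in("scene","side"):
    s=snapshot(n); pickle.dump(s,open(n+".pkl","wb")); cv2.imwrite(f"pics/{n}0.png",s["pixels"])
    V=s["view"]; print(n,s["fovy"],-np.array(V)[:3,:3].T@np.array(V)[:3,3])
E
```

```text
{'time_s': 0.0, 'qpos': array([-7.62660832e+01,  1.40837340e+01,  8.93241045e+01, -2.15620420e-03,
        7.67004281e+01, -9.97524693e+00]), 'joint_vel': array([-0.02361961, -0.00258463, -0.01182881,  0.07886973, -0.01907025,
       -0.07878344]), 'effort': array([-2.45591229e-05, -4.15834236e+01, -3.14602482e+01,  6.85066008e-02,
        3.32982664e-02, -1.42552858e-04]), 'tool_pos': array([ 0.26121332, -0.59455476,  0.20435722]), 'tcp_rot': array([[ 9.15594871e-01,  4.02101726e-01, -4.84194473e-04],
       [ 4.02101912e-01, -9.15593095e-01,  1.82688720e-03],
       [ 2.91269380e-04, -1.86738407e-03, -9.99998214e-01]]), 'wrist_force': array([ 0.14477822, -0.04743884,  0.38119196]), 'ft_torque': array([-0.00179257,  0.00721931,  0.01752973]), 'finger_force': 0.0, 'finger_gap': 0.09376928588230499}
scene 55.47686228943813 [-0.14643084  0.3484301   0.76949394]
side 56.98954062827046 [ 0.45191029 -1.07090084  0.75516021]
```

View pics/scene0.png

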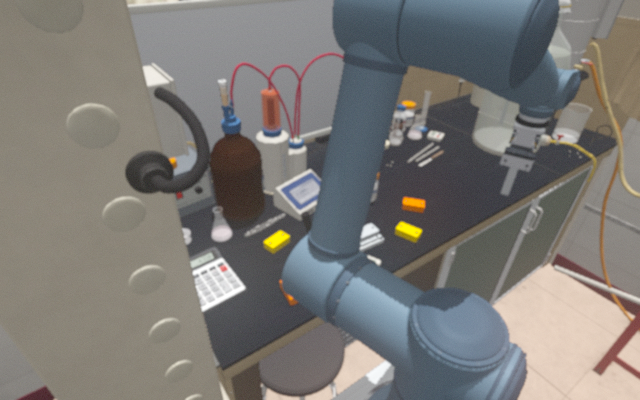

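View pics/side0.png

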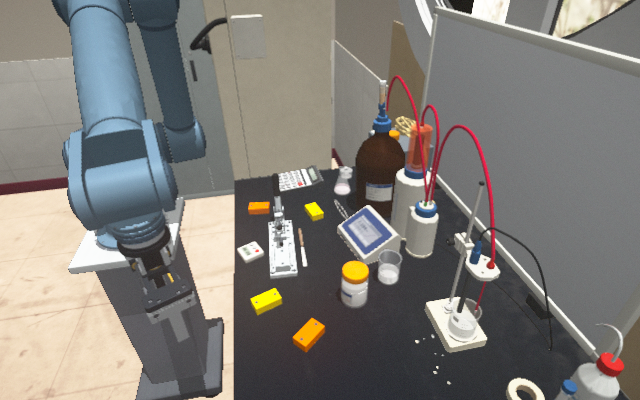

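The side view shows the fixture at about (282,248), with the clamp at its far end (279,210). The timer is at (250,252) and the spatula at (303,247). Orange and yellow look-alikes are at (259,208), (314,211), (266,301) and (309,334). The block should be the steel piece in the channel, near (283,258). The arm hides the fixture in the scene view.

```bash
python3 - <<'E'
from h import *
import pickle
s=pickle.load(open("side.pkl","rb"))
c=s["pixels"][180:285,230:330]; cv2.imwrite("pics/c1.png",cv2.resize(c,None,fx=5.6,fy=5.6,interpolation=cv2.INTER_CUBIC))
px=[(268,222),(293,222),(297,274),(272,277),(283,230),(283,245),(283,255),(283,268),(250,252),(266,225)]
print(np.round(bydepth(s,px),3)); print(np.round(onplane(s,px,0.015),3))
E
```

```text
[[ 0.451 -0.09   0.015]
 [ 0.533 -0.085 -0.002]
 [ 0.513 -0.328 -0.   ]
 [ 0.443 -0.328  0.003]
 [ 0.495 -0.142  0.015]
 [ 0.487 -0.213  0.014]
 [ 0.481 -0.284  0.039]
 [ 0.476 -0.327  0.03 ]
 [ 0.388 -0.234  0.023]
 [ 0.443 -0.085  0.001]]
[[ 0.451 -0.089  0.015]
 [ 0.532 -0.107  0.015]
 [ 0.512 -0.343  0.015]
 [ 0.443 -0.34   0.015]
 [ 0.495 -0.142  0.015]
 [ 0.487 -0.214  0.015]
 [ 0.482 -0.259  0.015]
 [ 0.476 -0.312  0.015]
 [ 0.387 -0.225  0.015]
 [ 0.443 -0.104  0.015]]
```

View pics/c1.png

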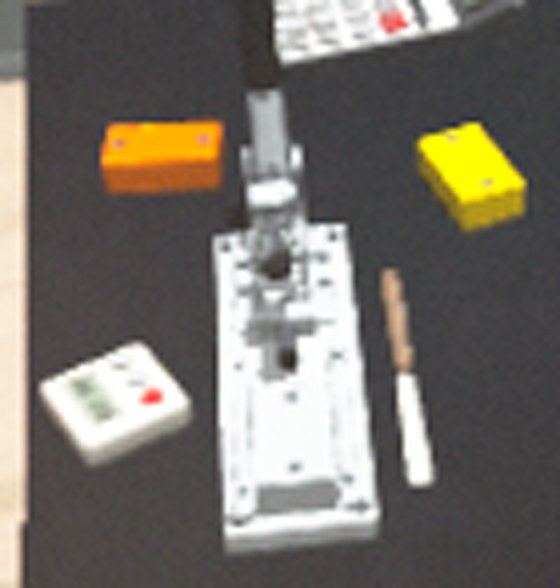

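The crop shows the clamp at the far end, with its black spindle foot at crop (287,358). The block lies at the near end: its bright top is at crop (297,435) and its grey near face at (297,495). Next I'll get the poses from the depth.

```bash
python3 - <<'E'
from h import *
import pickle
s=pickle.load(open("side.pkl","rb"))
u,v=np.meshgrid(np.arange(225,335),np.arange(180,290)); px=np.c_[u.ravel(),v.ravel()]
P=bydepth(s,px)
def box(m,n):
    q=P[m]; r=cv2.minAreaRect((q[:,:2]*1000).astype(np.float32)); print(n,m.sum(),r,np.round(np.median(q[:,2]),4)); print(cv2.boxPoints(r).round(1).tolist())
near=(abs(P[:,0]-.49)<.06)&(P[:,1]<-.02)&(P[:,1]>-.36)
box(near&(P[:,2]>.009)&(P[:,2]<.02),"plate")
box(near&(P[:,2]>.035)&(P[:,2]<.043)&(P[:,1]<-.22),"block")
box(near&(P[:,2]>.02)&(P[:,2]<.026)&(P[:,1]<-.15),"rails")
q=P[(P[:,2]>.045)&(abs(P[:,0]-.49)<.07)&(P[:,1]>-.25)&(P[:,1]<.12)]
q=q[np.argsort(q[:,2])]; print(len(q)); print(q[::25].round(3).tolist())
box((P[:,2]>.015)&(P[:,2]<.026)&(P[:,0]<.425)&(P[:,0]>.33)&(P[:,1]<-.18),"timer")
E
```

```text
plate 681 ((495.39630126953125, -181.1936492919922), (310.1419372558594, 105.8635025024414), 87.71576690673828) 0.0154
[[436.29998779296875, -334.0], [542.0999755859375, -338.29998779296875], [554.5, -28.399999618530273], [448.70001220703125, -24.100000381469727]]
block 256 ((476.52056884765625, -291.1061096191406), (71.32072448730469, 39.198341369628906), 86.10346221923828) 0.0394
[[454.5, -325.3999938964844], [493.70001220703125, -328.0], [498.5, -256.8999938964844], [459.3999938964844, -254.1999969482422]]
rails 246 ((479.1087951660156, -240.2103729248047), (180.07994079589844, 62.01948165893555), 86.94587707519531) 0.0234
[[443.29998779296875, -328.5], [505.29998779296875, -331.79998779296875], [514.9000244140625, -152.0], [452.8999938964844, -148.60000610351562]]
388
[[0.469, -0.179, 0.049], [0.489, -0.137, 0.061], [0.497, -0.158, 0.067], [0.474, -0.118, 0.076], [0.494, -0.115, 0.083], [0.491, -0.113, 0.09], [0.485, -0.238, 0.099], [0.478, -0.103, 0.104], [0.479, -0.222, 0.11], [0.494, -0.102, 0.116], [0.487, -0.209, 0.125], [0.471, -0.207, 0.129], [0.474, -0.208, 0.133], [0.479, -0.094, 0.143], [0.492, -0.095, 0.156], [0.494, -0.09, 0.168]]
timer 291 ((387.1389465332031, -219.30172729492188), (61.88454818725586, 63.098201751708984), 23.368465423583984) 0.0193
[[346.20001220703125, -202.60000610351562], [371.20001220703125, -260.5], [428.1000061035156, -236.0], [403.0, -178.10000610351562]]
```

```bash
cat >> h.py <<'E'
from scipy.spatial.transform import Rotation as Rn
def rel(target,R):
    st=read_state(); T=st["tcp_rot"]
    print("travel",(T.T@(np.array(target)-st["tool_pos"])).round(4),"rot",Rn.from_matrix(T.T@R).as_rotvec(degrees=True).round(2))
def fx2w(o,a,p):
    c,s=np.cos(a),np.sin(a); return np.array([o[0]+c*p[0]-s*p[1],o[1]+s*p[0]+c*p[1],p[2]])
def toolR(a,tilt):
    t=np.radians(tilt); f=np.array([np.cos(a),np.sin(a),0]); y=np.array([np.sin(a),-np.cos(a),0])
    z=f*np.sin(t)+np.array([0,0,-np.cos(t)]); return np.c_[np.cross(y,z),y,z]
E
python3 - <<'E'
from h import *
import pickle
s=pickle.load(open("side.pkl","rb"))
u,v=np.meshgrid(np.arange(225,335),np.arange(180,290)); px=np.c_[u.ravel(),v.ravel()]
P=bydepth(s,px)
m=(P[:,2]>.011)&(P[:,2]<.026)&(abs(P[:,0]-.485)<.055)&(P[:,1]>-.345)&(P[:,1]<-.08); q=P[m]
L=[];Rr=[]
for y in np.arange(-.32,-.10,.008):
    k=q[abs(q[:,1]-y)<.004]
    k=k[abs(k[:,0]-.486-.05*(y+.2))<.043]
    if len(k)>5: L.append((y,k[:,0].min()));Rr.append((y,k[:,0].max()))
L,Rr=np.array(L),np.array(Rr); print(np.round(np.c_[L,Rr[:,1]],3).tolist())
print(np.polyfit(L[:,0],L[:,1],1),np.polyfit(Rr[:,0],Rr[:,1],1))
k=q[abs(q[:,0]-.476)<.03]; print("near end",np.sort(k[:,1])[:12].round(4))
k=q[(abs(q[:,0]-.49)<.045)&(q[:,1]>-.13)]; print("far end",np.sort(k[:,1])[-12:].round(4))
E
```

```text
[[-0.32, 0.439, 0.513], [-0.312, 0.44, 0.511], [-0.304, 0.44, 0.512], [-0.296, 0.441, 0.513], [-0.288, 0.439, 0.514], [-0.28, 0.439, 0.514], [-0.272, 0.44, 0.513], [-0.264, 0.441, 0.514], [-0.256, 0.441, 0.515], [-0.248, 0.442, 0.516], [-0.24, 0.442, 0.517], [-0.232, 0.443, 0.515], [-0.224, 0.444, 0.517], [-0.216, 0.444, 0.518], [-0.208, 0.445, 0.518], [-0.2, 0.446, 0.519], [-0.192, 0.446, 0.517], [-0.184, 0.447, 0.519], [-0.176, 0.447, 0.519], [-0.168, 0.448, 0.521], [-0.16, 0.448, 0.521], [-0.152, 0.449, 0.522], [-0.144, 0.45, 0.52], [-0.136, 0.447, 0.522], [-0.128, 0.448, 0.522], [-0.12, 0.448, 0.524], [-0.112, 0.449, 0.524], [-0.104, 0.45, 0.523]]
[0.05461504 0.45594206] [0.05735728 0.52976743]
near end [-0.3358 -0.3358 -0.3351 -0.3351 -0.334  -0.3339 -0.3338 -0.3336 -0.333
 -0.3329 -0.3329 -0.3327]
far end [-0.098  -0.097  -0.0967 -0.0953 -0.094  -0.0934 -0.0934 -0.0927 -0.0923
 -0.0915 -0.0897 -0.0883]
```

```bash
cat >> h.py <<'E'
O=(.4833,-.170);A=1.5148
E
python3 - <<'E'
from h import *
t=fx2w(O,A,(-.19,0,.08)); print(t); rel(t,toolR(A,35))
E
```

```text
[ 0.47266626 -0.3597022   0.08      ]
travel [ 0.288  -0.1299  0.1248] rot [ 19.17  31.28 -61.05]
```

```bash
python3 -m crank '[{"travel":[0.06,-0.026,0.01],"rotation":[2.6,4.3,-8.4]},{"travel":[0.115,-0.052,0.03],"rotation":[5.2,8.6,-16.8]},{"travel":[0.17,-0.078,0.05],"rotation":[7.8,12.9,-25.2]},{"travel":[0.23,-0.104,0.07],"rotation":[10.4,17.2,-33.6]},{"travel":[0.288,-0.13,0.09],"rotation":[13,21.5,-42]}]' -1 10; python3 -c "
from h import *
rel(fx2w(O,A,(-.19,0,.08)),toolR(A,35)); print(read_state()['qpos'].round(1))"
```

```text
time_s: 0.72
tool_pos: [0.463, -0.3706, 0.1198]
tcp_rot: [[0.375, 0.922, 0.099], [0.83, -0.382, 0.406], [0.412, -0.07, -0.908]]
wrist_force: [0.2, -0.2, -0.7]
finger_gap: 0.0472
finger_force: 0.0
travel [-0.0037  0.0076  0.0415] rot [  6.09   9.82 -18.75]
[-58.   20.7  93.3  17.5  84.1 -39.2]
```

```bash
python3 -m crank '[{"travel":[-0.002,0.004,0.015],"rotation":[2.0,3.3,-6.2]},{"travel":[-0.0037,0.0076,0.03],"rotation":[4,6.6,-12.4]},{"travel":[-0.0037,0.0076,0.0415],"rotation":[6.1,9.8,-18.75]},{"travel":[-0.0037,0.0076,0.0415],"rotation":[6.1,9.8,-18.75]},{"travel":[-0.0037,0.0076,0.0415],"rotation":[6.1,9.8,-18.75]}]'; python3 - <<'E'
from h import *
rel(fx2w(O,A,(-.185,0,.026)),toolR(A,35))
w=snapshot("wrist"); cv2.imwrite("pics/w1.png",w["pixels"])
s=snapshot("side"); cv2.imwrite("pics/s1.png",cv2.resize(s["pixels"][190:310,200:360],None,fx=5,fy=5,interpolation=cv2.INTER_CUBIC))
E
```

```text
time_s: 1.35
tool_pos: [0.4718, -0.3615, 0.0809]
tcp_rot: [[0.052, 0.998, 0.033], [0.82, -0.062, 0.57], [0.571, -0.002, -0.821]]
wrist_force: [0.5, -0.6, 0.1]
finger_gap: 0.0007
finger_force: 0.0
travel [-0.0257  0.0008  0.049 ] rot [ 0.09  0.21 -0.33]
```

View pics/w1.png

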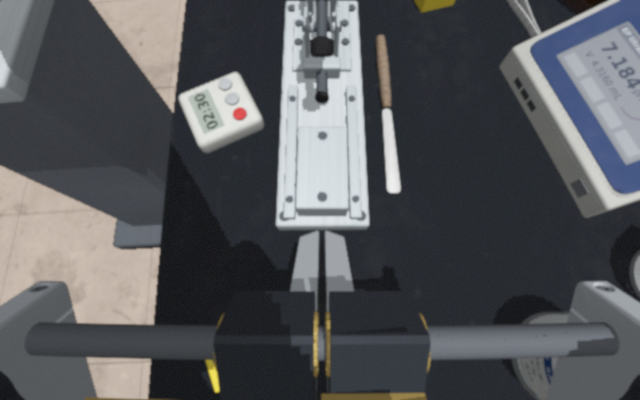

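The wrist view shows the fingertips (322,235) centred behind the block, which spans (298–346, 128–215). The black screw tip is ahead at (321,97), and the spindle foot is at (321,45). The path is clear, so I'll lower and approach.

```bash
python3 -m crank '[{"travel":[-0.0257,0.0008,0.049],"rotation":[0,0,0]},{"travel":[-0.0257,0.0008,0.049],"rotation":[0,0,0]},{"travel":[-0.0216,0.0008,0.0519],"rotation":[0,0,0]},{"travel":[-0.0175,0.0008,0.0547],"rotation":[0,0,0]},{"travel":[-0.0134,0.0008,0.0576],"rotation":[0,0,0]}]'
```

```text
time_s: 2.08
tool_pos: [0.4744, -0.34, 0.0272]
tcp_rot: [[0.049, 0.998, 0.034], [0.82, -0.06, 0.569], [0.57, -0.0, -0.822]]
wrist_force: [-0.1, 0.6, 0.8]
finger_gap: 0.0007
finger_force: 0.0
```

```bash
python3 -m crank '[{"travel":[0.0016,0,0.0011],"rotation":[0,0,0]},{"travel":[0.0033,0,0.0023],"rotation":[0,0,0]},{"travel":[0.0049,0,0.0034],"rotation":[0,0,0]},{"travel":[0.0066,0,0.0046],"rotation":[0,0,0]},{"travel":[0.0082,0,0.0057],"rotation":[0,0,0]}]';python3 -m crank '[{"travel":[0.0016,0,0.0011],"rotation":[0,0,0]},{"travel":[0.0033,0,0.0023],"rotation":[0,0,0]},{"travel":[0.0049,0,0.0034],"rotation":[0,0,0]},{"travel":[0.0066,0,0.0046],"rotation":[0,0,0]},{"travel":[0.0082,0,0.0057],"rotation":[0,0,0]}]'; python3 - <<'E'
from h import *
w=snapshot("wrist"); cv2.imwrite("pics/w2.png",cv2.resize(w["pixels"][0:240,240:400],None,fx=2.5,fy=2.5))
import pickle; pickle.dump(w,open("w2.pkl","wb"))
for r in range(30,240,6): print(r,bydepth(w,[(321,r)])[0].round(4))
E
```

```text
time_s: 2.7
tool_pos: [0.4745, -0.3299, 0.0258]
tcp_rot: [[0.05, 0.998, 0.033], [0.82, -0.06, 0.57], [0.571, -0.001, -0.821]]
wrist_force: [1.1, -2.9, -0.6]
finger_gap: 0.0003
finger_force: 0.8
time_s: 3.32
tool_pos: [0.475, -0.3195, 0.0257]
tcp_rot: [[0.05, 0.998, 0.033], [0.819, -0.06, 0.57], [0.571, -0.002, -0.821]]
wrist_force: [-0.1, -2.4, -0.2]
finger_gap: 0.0003
finger_force: 0.8
30 [ 0.4796 -0.2361  0.1037]
36 [ 0.4795 -0.2384  0.1025]
42 [ 0.4795 -0.2377  0.0982]
48 [ 0.4828 -0.179   0.0322]
54 [ 0.4826 -0.183   0.0307]
60 [ 0.4823 -0.1886  0.0309]
66 [ 0.482  -0.1927  0.0296]
72 [ 0.4817 -0.1989  0.0308]
78 [ 0.4814 -0.2038  0.0306]
84 [ 0.4811 -0.2076  0.029 ]
90 [ 0.4808 -0.2132  0.0299]
96 [ 0.4805 -0.2186  0.0305]
102 [ 0.4804 -0.2203  0.0261]
108 [ 0.4804 -0.2194  0.0177]
114 [ 0.4801 -0.2235  0.0163]
120 [ 0.4799 -0.2276  0.0149]
126 [ 0.4788 -0.2473  0.0396]
132 [ 0.4786 -0.2511  0.0388]
138 [ 0.4783 -0.2559  0.04  ]
144 [ 0.478  -0.2599  0.0397]
150 [ 0.4778 -0.2635  0.0389]
156 [ 0.4776 -0.2678  0.0394]
162 [ 0.4773 -0.2716  0.039 ]
168 [ 0.4771 -0.276   0.0401]
174 [ 0.4769 -0.2792  0.0386]
180 [ 0.4766 -0.2831  0.0388]
186 [ 0.4764 -0.2868  0.0385]
192 [ 0.4762 -0.2909  0.0398]
198 [ 0.4759 -0.2951  0.0411]
204 [ 0.4757 -0.2981  0.0395]
210 [ 0.4755 -0.3017  0.0397]
216 [ 0.4753 -0.3054  0.0401]
222 [ 0.4751 -0.3086  0.0392]
228 [ 0.4749 -0.3121  0.0393]
234 [ 0.4748 -0.3141  0.0328]
```

View pics/w2.png

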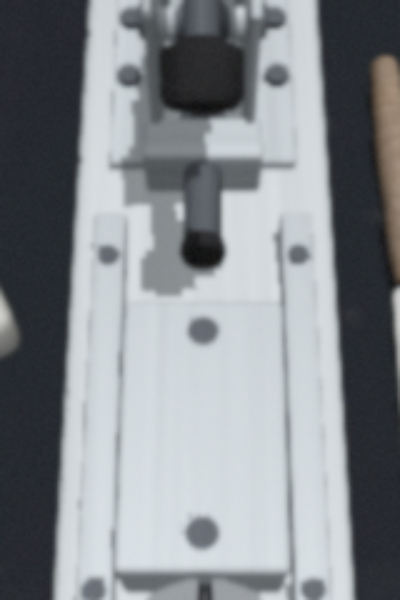

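The picture shows the block being pushed squarely, its front edge at crop y=300. The black screw tip is at crop (203,250). Depth puts the remaining gap at about 22 mm.

```bash
python3 -m crank '[{"travel":[0.0016,0,0.0011],"rotation":[0,0,0]},{"travel":[0.0033,0,0.0023],"rotation":[0,0,0]},{"travel":[0.0049,0,0.0034],"rotation":[0,0,0]},{"travel":[0.0066,0,0.0046],"rotation":[0,0,0]},{"travel":[0.0082,0,0.0057],"rotation":[0,0,0]}]';python3 -m crank '[{"travel":[0.0016,0,0.0011],"rotation":[0,0,0]},{"travel":[0.0033,0,0.0023],"rotation":[0,0,0]},{"travel":[0.0049,0,0.0034],"rotation":[0,0,0]},{"travel":[0.0057,0,0.004],"rotation":[0,0,0]},{"travel":[0.0066,0,0.0046],"rotation":[0,0,0]}]'
```

```text
time_s: 4.0
tool_pos: [0.4756, -0.3095, 0.0257]
tcp_rot: [[0.05, 0.998, 0.033], [0.819, -0.06, 0.57], [0.571, -0.002, -0.821]]
wrist_force: [-0.6, -1.7, -0.5]
finger_gap: 0.0004
finger_force: 0.8
time_s: 4.62
tool_pos: [0.4761, -0.3016, 0.0257]
tcp_rot: [[0.05, 0.998, 0.033], [0.819, -0.06, 0.57], [0.571, -0.002, -0.821]]
wrist_force: [0.4, -2.0, -0.5]
finger_gap: 0.0005
finger_force: 0.8
```

```bash
python3 -m crank '[{"travel":[0.0008,0,0.0006],"rotation":[0,0,0]},{"travel":[0.0016,0,0.0011],"rotation":[0,0,0]}]'
```

```text
time_s: 4.88
tool_pos: [0.4762, -0.2996, 0.0257]
tcp_rot: [[0.05, 0.998, 0.033], [0.819, -0.06, 0.57], [0.571, -0.002, -0.821]]
wrist_force: [0.8, -1.7, 0.4]
finger_gap: 0.0006
finger_force: 0.8
```

```bash
python3 -m crank '[{"travel":[0.0004,0,0.0003],"rotation":[0,0,0]},{"travel":[0.0008,0,0.0006],"rotation":[0,0,0]}]'
```

```text
time_s: 5.12
tool_pos: [0.4763, -0.2987, 0.0257]
tcp_rot: [[0.05, 0.998, 0.033], [0.819, -0.06, 0.57], [0.571, -0.002, -0.821]]
wrist_force: [-0.3, -2.1, 0.3]
finger_gap: 0.0004
finger_force: 0.9
```

```bash
python3 -m crank '[{"travel":[0.0004,0,0.0003],"rotation":[0,0,0]},{"travel":[0.0008,0,0.0006],"rotation":[0,0,0]}]'
```

```text
time_s: 5.38
tool_pos: [0.4763, -0.2977, 0.0257]
tcp_rot: [[0.05, 0.998, 0.033], [0.819, -0.06, 0.57], [0.571, -0.002, -0.821]]
wrist_force: [-0.5, -2.8, -0.2]
finger_gap: 0.0004
finger_force: 0.9
```

```bash
python3 -m crank '[{"travel":[0.0004,0,0.0003],"rotation":[0,0,0]},{"travel":[0.0008,0,0.0006],"rotation":[0,0,0]}]'
```

```text
time_s: 5.62
tool_pos: [0.4764, -0.2968, 0.0257]
tcp_rot: [[0.05, 0.998, 0.033], [0.819, -0.06, 0.57], [0.571, -0.002, -0.821]]
wrist_force: [-0.7, -1.7, 0.9]
finger_gap: 0.0004
finger_force: 1.1
```

```bash
python3 -m crank '[{"travel":[0.0004,0,0.0003],"rotation":[0,0,0]},{"travel":[0.0008,0,0.0006],"rotation":[0,0,0]}]'
```

```text
time_s: 5.88
tool_pos: [0.4765, -0.296, 0.0257]
tcp_rot: [[0.05, 0.998, 0.033], [0.82, -0.06, 0.57], [0.571, -0.001, -0.821]]
wrist_force: [-0.7, -4.4, 0.4]
finger_gap: 0.0005
finger_force: 1.7
```

```bash
python3 -m crank '[{"travel":[0.0004,0,0.0003],"rotation":[0,0,0]}]'
```

```text
time_s: 6.0
tool_pos: [0.4766, -0.2956, 0.0257]
tcp_rot: [[0.05, 0.998, 0.033], [0.82, -0.06, 0.57], [0.571, -0.001, -0.821]]
wrist_force: [0.5, -3.3, 0.1]
finger_gap: 0.0008
finger_force: 2.0
```

```bash
python3 -m crank '[{"travel":[0.0004,0,0.0003],"rotation":[0,0,0]}]'
```

```text
time_s: 6.12
tool_pos: [0.4766, -0.2952, 0.0257]
tcp_rot: [[0.05, 0.998, 0.033], [0.82, -0.06, 0.569], [0.57, -0.001, -0.821]]
wrist_force: [-0.9, -4.6, 1.4]
finger_gap: 0.0002
finger_force: 2.4
```

```bash
python3 -m crank '[{"travel":[0.0004,0,0.0003],"rotation":[0,0,0]}]'
```

```text
time_s: 6.25
tool_pos: [0.4767, -0.295, 0.0257]
tcp_rot: [[0.05, 0.998, 0.033], [0.82, -0.06, 0.569], [0.57, -0.001, -0.822]]
wrist_force: [-0.7, -6.5, 0.6]
finger_gap: 0.0003
finger_force: 3.1
```

```bash
python3 -m crank '[{"travel":[0.0002,0,0.00015],"rotation":[0,0,0]},{"travel":[0.0002,0,0.00015],"rotation":[0,0,0]}]'
```

```text
time_s: 6.5
tool_pos: [0.4767, -0.2949, 0.0257]
tcp_rot: [[0.05, 0.998, 0.033], [0.82, -0.06, 0.569], [0.569, -0.001, -0.822]]
wrist_force: [-0.3, -5.9, 0.7]
finger_gap: 0.0004
finger_force: 3.1
```

```bash
python3 -m crank '[{"travel":[0.0002,0,0.00015],"rotation":[0,0,0]},{"travel":[0.0002,0,0.00015],"rotation":[0,0,0]}]'
```

```text
time_s: 6.75
tool_pos: [0.4767, -0.2949, 0.0257]
tcp_rot: [[0.05, 0.998, 0.034], [0.821, -0.06, 0.568], [0.569, -0.001, -0.822]]
wrist_force: [-0.9, -5.8, 0.4]
finger_gap: 0.0005
finger_force: 3.3
```

The TCP has stopped advancing at about 6 N, so the block is home. I'll hold there, then back off.

```bash
python3 -m crank '[{"travel":[0,0,0],"rotation":[0,0,0]},{"travel":[0,0,0],"rotation":[0,0,0]},{"travel":[0,0,0],"rotation":[0,0,0]},{"travel":[0,0,0],"rotation":[0,0,0]},{"travel":[0.0001,0,0.0001],"rotation":[0,0,0]}]'; python3 -m crank '[{"travel":[-0.001,0,-0.0007],"rotation":[0,0,0]},{"travel":[-0.003,0,-0.002],"rotation":[0,0,0]},{"travel":[-0.008,0,-0.0057],"rotation":[0,0,0]},{"travel":[-0.016,0,-0.011],"rotation":[0,0,0]},{"travel":[-0.016,0,-0.04],"rotation":[0,0,0]}]'
python3 - <<'E'
from h import *
w=snapshot("wrist"); 
for r in range(60,200,5): print(r,bydepth(w,[(321,r)])[0].round(4))
h=[1.28,0.9,0.5,.2,.13]
for a in h:
    for g in (11,):
        n=np.array([-np.sin(a),np.cos(a)]); c=np.array([58,72])+98*np.array([np.cos(a),np.sin(a)])+g*n
        print(a,c.round(1),fx2w(O,A,(c[0]/1e3,0,c[1]/1e3)).round(4))
# handle points via depth from side
s=snapshot("side"); cv2.imwrite("pics/s2.png",cv2.resize(s["pixels"][170:300,200:350],None,fx=5,fy=4.5,interpolation=cv2.INTER_CUBIC))
u,v=np.meshgrid(np.arange(225,335),np.arange(150,290)); P=bydepth(s,np.c_[u.ravel(),v.ravel()])
q=P[(P[:,2]>.1)&(abs(P[:,0]-.49)<.03)&(P[:,1]>-.14)&(P[:,1]<-.03)]; q=q[np.argsort(q[:,2])]
for z in np.arange(.1,.21,.01):
    k=q[abs(q[:,2]-z)<.005]
    if len(k): print(z.round(3),len(k),k[:,0].min().round(4),k[:,0].max().round(4),np.median(k[:,1]).round(4))
E
```

```text
time_s: 7.38
tool_pos: [0.4767, -0.2949, 0.0257]
tcp_rot: [[0.05, 0.998, 0.034], [0.821, -0.06, 0.568], [0.569, -0.001, -0.822]]
wrist_force: [-0.9, -7.1, -0.0]
finger_gap: 0.0006
finger_force: 3.6
time_s: 8.0
tool_pos: [0.4733, -0.3281, 0.0476]
tcp_rot: [[0.052, 0.998, 0.03], [0.816, -0.06, 0.574], [0.575, -0.005, -0.818]]
wrist_force: [-0.8, 0.7, -0.1]
finger_gap: 0.0006
finger_force: 0.0
60 [ 0.4785 -0.2353  0.0959]
65 [ 0.4812 -0.1828  0.0317]
70 [ 0.481  -0.1873  0.0313]
75 [ 0.4808 -0.1906  0.0295]
80 [ 0.4805 -0.1954  0.0295]
85 [ 0.4802 -0.2001  0.0296]
90 [ 0.4799 -0.2049  0.0297]
95 [ 0.4796 -0.2094  0.0297]
100 [ 0.479  -0.2207  0.0392]
105 [ 0.4787 -0.2254  0.0398]
110 [ 0.4785 -0.2295  0.0396]
115 [ 0.4783 -0.2337  0.0397]
120 [ 0.478  -0.238   0.0401]
125 [ 0.4778 -0.241   0.0385]
130 [ 0.4776 -0.2454  0.0391]
135 [ 0.4773 -0.2494  0.0391]
140 [ 0.477  -0.2544  0.0412]
145 [ 0.4769 -0.2571  0.0391]
150 [ 0.4766 -0.261   0.0392]
155 [ 0.4764 -0.2647  0.039 ]
160 [ 0.4762 -0.2682  0.0386]
165 [ 0.476  -0.2725  0.0399]
170 [ 0.4758 -0.2754  0.0383]
175 [ 0.4755 -0.2795  0.0393]
180 [ 0.4753 -0.2835  0.0403]
185 [ 0.4751 -0.2867  0.0395]
190 [ 0.475  -0.2891  0.0368]
195 [ 0.4749 -0.289   0.0266]
1.28 [ 75.6 169. ] [ 0.4875 -0.0946  0.169 ]
0.9 [110.3 155.6] [ 0.4895 -0.0599  0.1556]
0.5 [138.7 128.6] [ 0.4911 -0.0315  0.1286]
0.2 [151.9 102.3] [ 0.4918 -0.0184  0.1023]
0.13 [153.7  95.6] [ 0.4919 -0.0165  0.0956]
0.15 1 0.4957 0.4957 -0.0881
0.16 7 0.4899 0.4965 -0.0907
0.17 16 0.4824 0.4981 -0.0896
0.18 25 0.4775 0.4992 -0.0857
0.19 16 0.4808 0.4964 -0.0829
```

The block front now sits at the tip. Depth puts the handle's near face at about (0.488, -0.09, 0.17), which agrees with the model. Next I'll rise and approach the handle.

```bash
python3 - <<'E'
from h import *
R=toolR(A,35)
rel(np.r_[read_state()["tool_pos"][:2],.19],R)
rel(fx2w(O,A,(.05,0,.176)),R)
E
```

```text
travel [ 0.0789  0.0002 -0.1142] rot [ 0.25  0.37 -0.21]
travel [ 0.2458 -0.0022  0.0181] rot [ 0.25  0.37 -0.21]
```

```bash
python3 -m crank '[{"travel":[0.03,0,-0.045],"rotation":[0.2,0.3,-0.2]},{"travel":[0.06,0,-0.09],"rotation":[0.2,0.3,-0.2]},{"travel":[0.08,0,-0.115],"rotation":[0.2,0.3,-0.2]},{"travel":[0.12,0,-0.086],"rotation":[0.2,0.3,-0.2]},{"travel":[0.16,0,-0.058],"rotation":[0.2,0.3,-0.2]}]'; python3 -m crank '[{"travel":[0.03,-0.001,0.025],"rotation":[0,0,0]},{"travel":[0.055,-0.002,0.048],"rotation":[0,0,0]},{"travel":[0.075,-0.002,0.066],"rotation":[0,0,0]},{"travel":[0.08,-0.0022,0.07],"rotation":[0,0,0]},{"travel":[0.08,-0.0022,0.07],"rotation":[0,0,0]}]'
python3 - <<'E'
from h import *
R=toolR(A,35)
p=read_state()["tool_pos"]; d=p[:2]-O; print("fix",d@[np.cos(A),np.sin(A)],d@[-np.sin(A),np.cos(A)],p[2],read_state()["qpos"].round(1))
rel(fx2w(O,A,(.071,0,.1705)),R)
s=snapshot("side"); cv2.imwrite("pics/s3.png",cv2.resize(s["pixels"][100:300,180:380],None,fx=3,fy=3,interpolation=cv2.INTER_CUBIC))
E
```

```text
time_s: 8.72
tool_pos: [0.4806, -0.2302, 0.1878]
tcp_rot: [[0.047, 0.998, 0.03], [0.816, -0.056, 0.575], [0.576, -0.002, -0.818]]
wrist_force: [0.0, 1.2, -0.4]
finger_gap: 0.0006
finger_force: 0.0
time_s: 9.35
tool_pos: [0.4843, -0.126, 0.177]
tcp_rot: [[0.046, 0.998, 0.03], [0.817, -0.055, 0.575], [0.575, -0.002, -0.818]]
wrist_force: [0.5, -0.5, -0.2]
finger_gap: 0.0002
finger_force: 0.0
fix 0.04394757454520054 0.0014120758909306952 0.17702831314776873 [-42.8   6.5 106.7  26.2  91.  -44.8]
travel [0.0184 0.0015 0.0209] rot [-0.14 -0.12 -0.04]
```

View pics/s3.png

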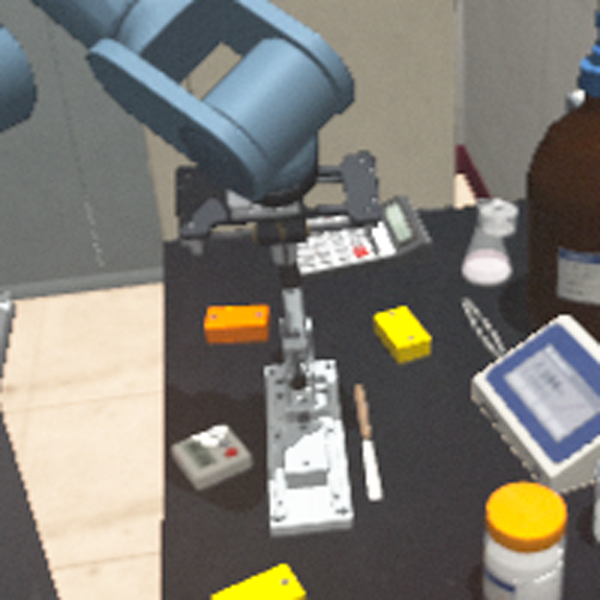

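The gripper's shut tip is just behind the handle at crop (290,270), and nothing else is near it. Next are the arc waypoints.

```bash
cat > arc.py <<'E'
from h import *
import sys
st=read_state(); T=st["tcp_rot"]
def wp(a):
    g=11+8*abs(np.sin(a-.611)); c=np.array([58+98*np.cos(a)-g*np.sin(a),72+98*np.sin(a)+g*np.cos(a)])/1e3
    return T.T@(fx2w(O,A,(c[0],0,c[1]))-st["tool_pos"])
for v in map(float,sys.argv[1:]): print(v,wp(1.28-v).round(4).tolist())
E
python3 arc.py 0 .06 .12 .18 .24 .3 .36 .42 .48 .54 .6
```

```text
0.0 [0.0185, 0.0013, 0.0212]
0.06 [0.023, 0.0013, 0.0257]
0.12 [0.0272, 0.0013, 0.0304]
0.18 [0.0311, 0.0013, 0.0355]
0.24 [0.0347, 0.0013, 0.0407]
0.3 [0.0379, 0.0013, 0.0462]
0.36 [0.0408, 0.0013, 0.052]
0.42 [0.0433, 0.0013, 0.0578]
0.48 [0.0454, 0.0013, 0.0639]
0.54 [0.0471, 0.0013, 0.07]
0.6 [0.0484, 0.0014, 0.0763]
```

```bash
python3 -m crank '[{"travel":[0.009,0.0013,0.011],"rotation":[0,0,0]},{"travel":[0.015,0.0013,0.0175],"rotation":[0,0,0]},{"travel":[0.0185,0.0013,0.0212],"rotation":[0,0,0]},{"travel":[0.021,0.0013,0.0235],"rotation":[0,0,0]},{"travel":[0.023,0.0013,0.0257],"rotation":[0,0,0]}]'; python3 arc.py .12 .18 .24 .3 .36 .42 .48 
```

```text
time_s: 10.02
tool_pos: [0.4873, -0.0927, 0.1692]
tcp_rot: [[0.047, 0.998, 0.03], [0.817, -0.055, 0.574], [0.575, -0.002, -0.818]]
wrist_force: [-0.6, -2.1, -0.8]
finger_gap: 0.0006
finger_force: 1.0
0.12 [0.004, 0.0003, 0.0044]
0.18 [0.0079, 0.0003, 0.0094]
0.24 [0.0115, 0.0003, 0.0147]
0.3 [0.0147, 0.0003, 0.0202]
0.36 [0.0176, 0.0003, 0.0259]
0.42 [0.0201, 0.0003, 0.0318]
0.48 [0.0222, 0.0004, 0.0378]
```

Contact with the handle is light, about 2 N. I'll continue along the arc.

```bash
python3 -m crank '[{"travel":[0.004,0.0003,0.0044],"rotation":[0,0,0]},{"travel":[0.0079,0.0003,0.0094],"rotation":[0,0,0]},{"travel":[0.0115,0.0003,0.0147],"rotation":[0,0,0]},{"travel":[0.0147,0.0003,0.0202],"rotation":[0,0,0]},{"travel":[0.0176,0.0003,0.0259],"rotation":[0,0,0]}]'; python3 arc.py .4 .44 .48 .52 .56 .6 .64
```

```text
time_s: 10.65
tool_pos: [0.4894, -0.0626, 0.1581]
tcp_rot: [[0.046, 0.998, 0.03], [0.816, -0.055, 0.575], [0.576, -0.002, -0.818]]
wrist_force: [-0.5, -3.1, 0.2]
finger_gap: 0.0006
finger_force: 1.0
0.4 [0.001, -0.0, 0.0034]
0.44 [0.0025, -0.0, 0.0074]
0.48 [0.0039, -0.0, 0.0114]
0.52 [0.0051, -0.0, 0.0155]
0.56 [0.0061, -0.0, 0.0196]
0.6 [0.0069, -0.0, 0.0238]
0.64 [0.0076, 0.0, 0.028]
```

```bash
python3 -m crank '[{"travel":[0.001,0,0.0034],"rotation":[0,0,0]},{"travel":[0.0025,0,0.0074],"rotation":[0,0,0]},{"travel":[0.0039,0,0.0114],"rotation":[0,0,0]},{"travel":[0.0051,0,0.0155],"rotation":[0,0,0]},{"travel":[0.0061,0,0.0196],"rotation":[0,0,0]}]'; python3 arc.py .58 .6 .62 .64 .66 .68 .7 .72 .74
```

```text
time_s: 11.28
tool_pos: [0.4902, -0.0465, 0.1457]
tcp_rot: [[0.047, 0.998, 0.03], [0.816, -0.055, 0.575], [0.576, -0.002, -0.817]]
wrist_force: [0.9, -0.6, 2.5]
finger_gap: 0.0007
finger_force: 0.9
0.58 [0.0005, 0.0, 0.0023]
0.6 [0.0009, 0.0, 0.0044]
0.62 [0.0012, 0.0, 0.0065]
0.64 [0.0016, 0.0, 0.0086]
0.66 [0.0018, 0.0, 0.0107]
0.68 [0.002, 0.0, 0.0127]
0.7 [0.0022, 0.0, 0.0145]
0.72 [0.0024, 0.0001, 0.0163]
0.74 [0.0025, 0.0001, 0.0181]
```

```bash
python3 -m crank '[{"travel":[0.0009,0,0.0044],"rotation":[0,0,0]},{"travel":[0.0014,0,0.0075],"rotation":[0,0,0]},{"travel":[0.0018,0,0.0107],"rotation":[0,0,0]},{"travel":[0.002,0,0.0127],"rotation":[0,0,0]},{"travel":[0.0022,0,0.0145],"rotation":[0,0,0]}]'; python3 arc.py .72 .74 .76 .78 .8 .82 .84 .86
```

```text
time_s: 11.9
tool_pos: [0.4908, -0.037, 0.1358]
tcp_rot: [[0.046, 0.998, 0.03], [0.816, -0.055, 0.575], [0.576, -0.002, -0.818]]
wrist_force: [-2.2, -1.3, 7.3]
finger_gap: 0.0009
finger_force: 3.8
0.72 [0.0002, -0.0001, 0.0027]
0.74 [0.0003, -0.0001, 0.0045]
0.76 [0.0004, -0.0, 0.0063]
0.78 [0.0004, -0.0, 0.0081]
0.8 [0.0005, -0.0, 0.01]
0.82 [0.0004, -0.0, 0.0118]
0.84 [0.0004, -0.0, 0.0136]
0.86 [0.0003, -0.0, 0.0154]
```

```bash
python3 -m crank '[{"travel":[0.0002,0,0.0027],"rotation":[0,0,0]},{"travel":[0.0003,0,0.0045],"rotation":[0,0,0]},{"travel":[0.0004,0,0.0063],"rotation":[0,0,0]},{"travel":[0.0004,0,0.0081],"rotation":[0,0,0]},{"travel":[0.0005,0,0.01],"rotation":[0,0,0]}]'; python3 arc.py .8 .84 .88 .92 .96 1
```

```text
time_s: 12.52
tool_pos: [0.4913, -0.0313, 0.1287]
tcp_rot: [[0.046, 0.999, 0.03], [0.817, -0.054, 0.575], [0.575, -0.002, -0.818]]
wrist_force: [-4.4, -3.2, 12.1]
finger_gap: 0.0003
finger_force: 5.6
0.8 [-0.0001, -0.0002, 0.0008]
0.84 [-0.0002, -0.0002, 0.0045]
0.88 [-0.0004, -0.0002, 0.0081]
0.92 [-0.0007, -0.0002, 0.0117]
0.96 [-0.0012, -0.0002, 0.0154]
1.0 [-0.0018, -0.0002, 0.019]
```

There is some sideways force (-4 N in x), so I'll check the lateral centring on the grip.

```bash
python3 - <<'E'
from h import *
w=snapshot("wrist"); cv2.imwrite("pics/w3.png",cv2.resize(w["pixels"][100:300,200:440],None,fx=3,fy=3,interpolation=cv2.INTER_CUBIC)); st=read_state(); print(st["wrist_force"],st["ft_torque"])
E
```

```text
[-4.28580021 -3.62232161 11.23029266] [0.27887359 0.41561012 0.35191265]
```

View pics/w3.png

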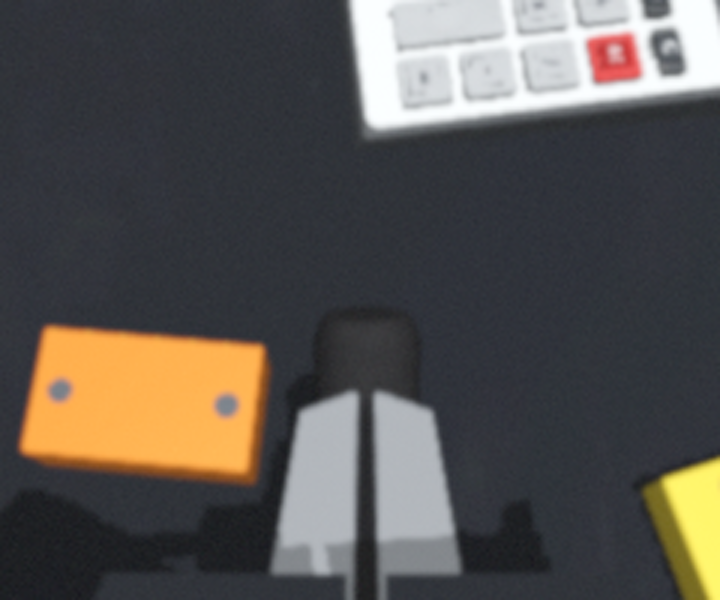

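The tips (centre x≈366) sit centred on the black grip (centre x≈368), so the side load is friction. I'll continue, easing slightly sideways.

```bash
python3 -m crank '[{"travel":[0,-0.0003,0.003],"rotation":[0,0,0]},{"travel":[-0.0001,-0.0005,0.005],"rotation":[0,0,0]},{"travel":[-0.0003,-0.0005,0.007],"rotation":[0,0,0]},{"travel":[-0.0004,-0.0005,0.009],"rotation":[0,0,0]}]'; python3 arc.py .84 .88 .92 .96 1 1.04 1.08
```

```text
time_s: 13.08
tool_pos: [0.4916, -0.0264, 0.1214]
tcp_rot: [[0.045, 0.998, 0.031], [0.817, -0.055, 0.575], [0.575, -0.001, -0.818]]
wrist_force: [-2.2, -2.9, 10.9]
finger_gap: 0.0004
finger_force: 5.7
0.84 [0.0, -0.0003, -0.0043]
0.88 [-0.0002, -0.0003, -0.0007]
0.92 [-0.0005, -0.0002, 0.003]
0.96 [-0.001, -0.0002, 0.0066]
1.0 [-0.0016, -0.0002, 0.0102]
1.04 [-0.0023, -0.0002, 0.0138]
1.08 [-0.0032, -0.0002, 0.0173]
```

```bash
python3 -m crank '[{"travel":[-0.0003,-0.0002,0.0018],"rotation":[0,0,0]},{"travel":[-0.0006,-0.0003,0.0036],"rotation":[0,0,0]},{"travel":[-0.0009,-0.0003,0.0054],"rotation":[0,0,0]},{"travel":[-0.0013,-0.0003,0.0078],"rotation":[0,0,0]}]'; python3 arc.py .96 1 1.04 1.08 1.1 1.12 1.15
```

```text
time_s: 13.58
tool_pos: [0.4917, -0.0225, 0.114]
tcp_rot: [[0.045, 0.998, 0.032], [0.816, -0.056, 0.575], [0.576, 0.0, -0.817]]
wrist_force: [0.8, -0.4, 8.1]
finger_gap: 0.0006
finger_force: 3.9
0.96 [0.0001, -0.0002, -0.0017]
1.0 [-0.0005, -0.0002, 0.0019]
1.04 [-0.0013, -0.0002, 0.0055]
1.08 [-0.0021, -0.0002, 0.0091]
1.1 [-0.0026, -0.0002, 0.0109]
1.12 [-0.0032, -0.0002, 0.0126]
1.15 [-0.004, -0.0002, 0.0152]
```

```bash
python3 -m crank '[{"travel":[-0.0005,0,0.0018],"rotation":[0,0,0]},{"travel":[-0.0009,0,0.0036],"rotation":[0,0,0]},{"travel":[-0.0013,0,0.0055],"rotation":[0,0,0]},{"travel":[-0.0017,0,0.0073],"rotation":[0,0,0]}]'; python3 arc.py 1.04 1.08 1.1 1.12 1.15
```

```text
time_s: 14.08
tool_pos: [0.4907, -0.0195, 0.1052]
tcp_rot: [[0.047, 0.998, 0.03], [0.817, -0.055, 0.574], [0.575, -0.003, -0.818]]
wrist_force: [1.2, 0.3, 0.9]
finger_gap: 0.0001
finger_force: 0.2
1.04 [0.0014, 0.001, -0.0034]
1.08 [0.0005, 0.0011, 0.0002]
1.1 [0.0, 0.0011, 0.002]
1.12 [-0.0005, 0.0011, 0.0037]
1.15 [-0.0013, 0.0011, 0.0063]
```

```bash
python3 -m crank '[{"travel":[-0.0002,0.0003,0.0015],"rotation":[0,0,0]},{"travel":[-0.0005,0.0005,0.003],"rotation":[0,0,0]}]'
```

```text
time_s: 14.32
tool_pos: [0.4906, -0.0179, 0.1021]
tcp_rot: [[0.047, 0.998, 0.028], [0.816, -0.055, 0.575], [0.576, -0.004, -0.818]]
wrist_force: [-0.2, 0.3, -0.4]
finger_gap: 0.0004
finger_force: 0.0
```

```bash
python3 -m crank '[{"travel":[-0.0003,0,0.001],"rotation":[0,0,0]},{"travel":[-0.0006,0,0.002],"rotation":[0,0,0]}]'
```

```text
time_s: 14.58
tool_pos: [0.4912, -0.0174, 0.1006]
tcp_rot: [[0.047, 0.998, 0.029], [0.816, -0.055, 0.575], [0.576, -0.003, -0.818]]
wrist_force: [-0.6, 0.0, -0.3]
finger_gap: 0.0005
finger_force: 0.0
```

There is no contact any more, so the handle has snapped to its stop. I'll retract straight up, then check.

```bash
python3 -m crank '[{"travel":[0.006,0,-0.008],"rotation":[0,0,0]},{"travel":[0.02,0,-0.029],"rotation":[0,0,0]},{"travel":[0.04,0,-0.057],"rotation":[0,0,0]},{"travel":[0.063,0,-0.09],"rotation":[0,0,0]},{"travel":[0.063,0,-0.09],"rotation":[0,0,0]}]'; python3 -m crank '[{"travel":[0,0,-0.05],"rotation":[0,0,0]},{"travel":[0,0,-0.1],"rotation":[0,0,0]},{"travel":[0,0,-0.15],"rotation":[0,0,0]},{"travel":[0,0,-0.15],"rotation":[0,0,0]}]'
python3 - <<'E'
from h import *
s=snapshot("side"); cv2.imwrite("pics/s4.png",cv2.resize(s["pixels"][170:300,200:350],None,fx=5,fy=4.5,interpolation=cv2.INTER_CUBIC))
w=snapshot("wrist"); cv2.imwrite("pics/w4.png",w["pixels"])
a=1.28-1.15
for d in (70,98,115):
    P=fx2w(O,A,((58+d*np.cos(a)-11*np.sin(a))/1e3,0,(72+d*np.sin(a)+11*np.cos(a))/1e3)); px=proj(w,P); print(P.round(4),px.round(0),bydepth(w,px).round(4))
E
```

```text
time_s: 15.2
tool_pos: [0.4934, -0.0189, 0.2145]
tcp_rot: [[0.043, 0.998, 0.035], [0.819, -0.055, 0.571], [0.573, 0.004, -0.82]]
wrist_force: [0.2, -0.9, 0.1]
finger_gap: 0.0006
finger_force: 0.0
time_s: 15.7
tool_pos: [0.488, -0.1061, 0.3356]
tcp_rot: [[0.046, 0.998, 0.034], [0.818, -0.057, 0.572], [0.573, 0.002, -0.82]]
wrist_force: [-0.5, 0.0, -0.7]
finger_gap: 0.0006
finger_force: 0.0
[ 0.4904 -0.0442  0.092 ] [[322. 235.]] [[ 0.4874 -0.0997  0.3395]]
[ 0.4919 -0.0165  0.0956] [[322. 214.]] [[ 0.4919 -0.0161  0.0943]]
[4.928e-01 3.000e-04 9.780e-02] [[322. 202.]] [[4.929e-01 4.000e-04 9.750e-02]]
```

View pics/s4.png

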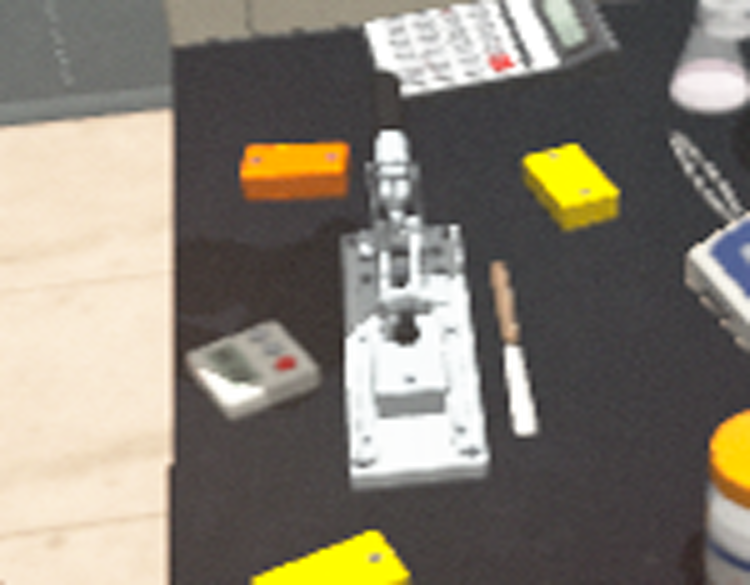

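View pics/w4.png

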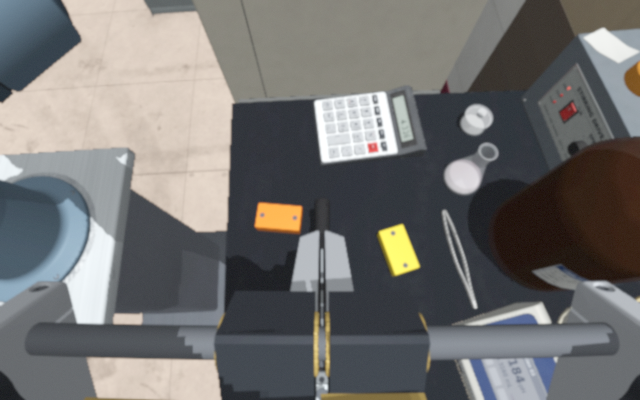

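The side view shows the foot (405,330) down on the block and the handle down (388,100), with the timer and spatula where they were. Depth on the grip matches the handle at its stop (1.15 rad). I'll hand in the job.

```bash
python3 -c "
from station import *
print(close_job())"
```

```text
the job is handed in; nothing more can be done
None
```

The block is home against the stop screw (pressed at about 6–7 N), the clamp handle is locked down at its stop (at most about 13 N measured while pushing), nothing else appears disturbed, and the job was handed in at about 16 s.

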